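# Load two brass collars into the tube magazine

## Robot

A 6-joint arm with a two-finger parallel gripper is mounted at the origin on the work surface. World frame = base frame: x ahead of the robot, y to its left, z up, the work surface at z = 0. Lengths are in m, angles in rad, forces in N, time in s.
With the tool pointing down it reaches from about 0.225 to 0.725 m from the base axis. Payload 3.1 kg.
Tool frame: the origin (TCP) lies at the very end of the fingers, on their centre line; the grasp point (between the pads) lies 19 mm behind it; y points along the fingers, z is the direction in which the jaws open and shut, and the axes are right-handed (so a half turn about y gives the same grasp; the last joint's range is limited). The gripper opens to 85 mm and grips with 20 to 120 N. Pads are 22 mm wide; open, the fingers measure 114 mm over their backs; the gripper's body (76 mm by 85 mm) begins 54 mm behind the grasp point. The pads swing forward as they close: fully open they stand 13 mm farther back than shut.
Start: joints at [-1.377, 0.048, 0.099, 1.622, 0, 1.443], TCP at [0.166, -0.498, 0.231] pointing down, gripper open.
Joint ranges: [-2.91, 2.91], [-0.99, 1.94], [-1.21, 1.42], [-2.12, 2.29], [-1.49, 1.47], [-3.14, 3.14]. Speed limits (rad/s): [2.79, 2.79, 3.14, 3.14, 3.14, 3.14].

## Interface

Orientations are given as [roll, pitch, yaw] about the fixed x, y, z axes, in that order (R = Rz(yaw) Ry(pitch) Rx(roll)).
In Python, from rig import * gives the robot as it stands. The module is installed in compiled form; this text tells all that it offers.
- The arm moves only by the tool drive_tool, never from a script. Its argument "moves" is a list of rows, each an object with "translation": the shift along the tool's x, y, z in m, a list of three; "twist": the turn about the tool's y in degrees; "fingers": the closure, from 0 (fully open) to 1 (shut). A call has 1 to 10 rows; each row is the pose to reach, as a shift and turn from the pose commanded when the call began, along the tool's axes at that moment; what a row does not reach only later rows make up. A row lasts 1/8 s, in which the tool goes at most 62.5 mm and 10.7 degrees, less where a joint would pass 70% of its speed; a pose out of reach is approached as far as the arm can. A call with a gripper value outside its range is refused whole. The fingers move at their own pace and stop on an object; "force" is the grip in N (left out, the last holds). Time passes only in rows, so rows that repeat a pose let the fingers close. It gives the time, the measured TCP pose, the force and the opening at its end, in the units of the state.
- state(): the state, without advancing time (a new reading comes with each control period).
- get_image(name): name is "scene" or "top" or "wrist"; returns a dict with "pixels" (400x640x3 uint8, blue, green, red), "intrinsics" (3x3 intrinsics, pixels), "k1" (the pictures are not rectified: a ray, as slopes to the right and down, at radius r is drawn at 1 + k1 r^2 times it, then the intrinsics apply), "rvec" (rotation vector, rad) and "tvec" (3), from world to camera coordinates, as OpenCV has them; the wrist camera has in their place "mount" (4x4, takes a point from camera to tool coordinates, whose origin is the TCP and whose axes are the tool frame's). Camera axes: x right, y down, z forward; pixel columns grow to the right and rows downward; lengths in m; the calibration is good to about 2 mm. A picture is of the moment at which its call begins: read the wrist's pose just before it. There is no depth.
- close_job(): hands the job in, once; it reports no verdict.
The state is a dict: "time": time; "joint_pos": joint angles; "qvel": joint speeds; "tau": joint torques, N m; "tool_pos": TCP position; "orientation": TCP orientation; "contact_force": force on the tool from outside, world axes, zero at the start; "moment": the same for the moment, N m; "finger_gap": finger opening in m.
Only numpy, scipy, OpenCV 4.12 (cv2) and the standard library are available. Lean on these libraries where they do the work, as an engineer would, in place of code of your own. Each camera call takes 0.05 s, during which the arm holds its last target.

## Task

Load both brass grub-screw collars into the upright clear tube magazine through its flared mouth, one on top of the other, so that both sit fully down, end to end, in the tube. Leave the steel collar of the same shape where it stands.

Things in the scene. Friction and masses are not known exactly. Their poses are not given: they have to be found in the camera images.
- brass_collar_a_center (a point): Centre of one of the two brass grub-screw collars, a yellow metal sleeve of 34 mm outside diameter, 45 mm tall, with an 18 mm bore up its axis and a small dark grub screw in its side; about 0.27 kg. It stands upright on the bench; the point is its centre, half-way up (22.5 mm above its lower end); its z axis is its bore axis, up. The two brass collars are alike and may go in either order.
- brass_collar_b_center (a point): Centre of the other brass grub-screw collar, alike: 34 mm outside diameter, 45 mm tall, with an 18 mm bore up its axis and a small dark grub screw in its side; about 0.27 kg. It stands upright on the bench; the point is its centre, half-way up (22.5 mm above its lower end); its z axis is its bore axis, up.
- magazine: Gravity tube magazine, fixed: blue base 110 x 90 x 12 mm, upright clear tube (44 mm inside) with an aluminium flared mouth. Origin on the tube axis at bench height, z up. Tube floor 12 mm up; flare from 108 mm to its rim at 126 mm, 78 mm wide inside at the rim. A collar let go upright over the mouth slides down; seated centres 34.5 and 79.5 mm up. Fingers do not fit into the tube.
- steel_collar_center (a point): Centre of the steel collar, a grey bystander of the same shape and size as the brass ones; it does not belong in this magazine and stays where it stands. Other small parts (black end cap, steel nut, O-rings on a ring, all under 25 mm high) lie about the bench too, at least 95 mm from any collar, centre to centre.
Not all that is in view belongs to the job. What is shaped like the part that bears brass_collar_b_center but blue is not meant. Of the things that look like the magazine, take the one that is farthest from the robot's base at the start.

How it is judged:
On the way, in this order (a step that is already met when the one before it is completed fails the run):
1. one brass collar sits on the floor of the magazine tube (((horizontal distance between brass_collar_a_center and magazine below 0.012 m and z of brass_collar_a_center in the frame of magazine below 0.045 m and angle between the z axis of brass_collar_a_center and the z axis of magazine, either way round below 0.22 rad) or (horizontal distance between brass_collar_b_center and magazine below 0.012 m and z of brass_collar_b_center in the frame of magazine below 0.045 m and angle between the z axis of brass_collar_b_center and the z axis of magazine, either way round below 0.22 rad))), for 0.2 s.
2. the other brass collar sits on top of it in the tube (horizontal distance between each of brass_collar_a_center, brass_collar_b_center and magazine below 0.012 m and z of each of brass_collar_a_center, brass_collar_b_center in the frame of magazine below 0.09 m and angle between the z axis of each of brass_collar_a_center, brass_collar_b_center and the z axis of magazine, either way round below 0.22 rad), for 0.2 s.
At the end, for the whole second after the job is handed in: Both brass collars are in the magazine tube, one on the other: each centre within 12 mm of the tube's axis and at most 90 mm above the magazine's underside, each bore axis within 0.22 rad (12.6 degrees) of the tube's (all of step 2); the robot touches nothing.
It fails at once if the steel collar is moved more than 30 mm (distance of steel_collar_center from where it was at the start of the episode above 0.03 m).
It also fails if it takes over 54 s, if anything falls off the work surface, if the arm or the gripper's body presses on something with over 40 N, if the wrist force passes 120 N, or if a joint passes its speed limit or range.

## Working session

There is one attempt and no reset: what is moved stays moved. The work goes in short steps, Python scripts to look and compute and a tool call to move; the robot and the scene stay as the last step left them, time stands still between calls to the robot, and variables do not carry over. Pictures are saved under pics/ and viewed, and the job is handed in when it is done.

Besides the shell and the picture viewer there is one more tool, called after "Call:" by a JSON object that holds its "fn" and its "kwargs", one argument or row to a line. drive_tool: Moves the arm, as the interface text tells. Its arguments: {"type":"object","properties":{"moves":{"type":"array"},"force":{"type":"number"}},"required":["moves"]}

```bash
mkdir -p pics; python3 - <<'E'
from rig import *
import cv2
print(state())
for n in ("scene","top","wrist"):
    d=get_image(n); cv2.imwrite(f"pics/{n}0.png",d["pixels"])
    print(n,{k:v for k,v in d.items() if k!="pixels"})
    import pickle; pickle.dump(d,open(f"{n}0.pkl","wb"))
E
```

```text
{'time': 0.0, 'joint_pos': array([-1.37680511e+00,  4.87692972e-02,  9.75631903e-02,  1.62200532e+00,
        3.10142799e-05,  1.44303573e+00]), 'qvel': array([-0.00163772,  0.00069194, -0.00208064,  0.00043637, -0.00220638,
       -0.00045773]), 'tau': array([ 2.23880934e-04, -3.38788140e+01,  3.20011568e+01,  2.04833492e-02,
       -1.35375171e-04, -5.73345488e-06]), 'tool_pos': array([ 0.16591601, -0.49743588,  0.23009016]), 'orientation': array([-1.57318779e+00,  3.38477461e-04, -2.81984128e+00]), 'contact_force': array([0.56392699, 0.41716954, 0.22945586]), 'moment': array([ 0.0428728 , -0.01727215,  0.02842371]), 'finger_gap': 0.08547316566127758}
scene {'intrinsics': array([[384.65613712,   0.        , 316.4752226 ],
       [  0.        , 384.65613712, 204.13084998],
       [  0.        ,   0.        ,   1.        ]]), 'k1': -0.07995323579489111, 'rvec': array([ 1.78562573,  1.75674676, -0.68394046]), 'tvec': array([-0.02573404, -0.32762114,  1.23348781])}
top {'intrinsics': array([[368.30327637,   0.        , 320.65816344],
       [  0.        , 368.30327637, 199.34789281],
       [  0.        ,   0.        ,   1.        ]]), 'k1': -0.014984037717667504, 'rvec': array([ 2.1744714 , -2.18528103,  0.07751542]), 'tvec': array([0.02889953, 0.48794922, 1.00283036])}
wrist {'intrinsics': array([[328.54776533,   0.        , 321.47430434],
       [  0.        , 328.54776533, 200.68552564],
       [  0.        ,   0.        ,   1.        ]]), 'k1': 0.018071419574907297, 'mount': array([[-4.25572191e-04,  9.62095387e-01,  2.72712825e-01,
        -7.08599631e-02],
       [ 1.05143270e-03, -2.72712269e-01,  9.62095064e-01,
        -1.43290902e-01],
       [ 9.99999357e-01,  6.96180088e-04, -8.95519797e-04,
         6.74196976e-04],
       [ 0.00000000e+00,  0.00000000e+00,  0.00000000e+00,
         1.00000000e+00]])}
```

View pics/scene0.png

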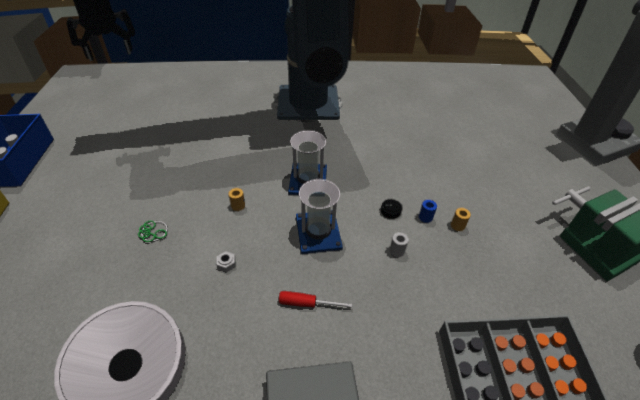

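View pics/top0.png

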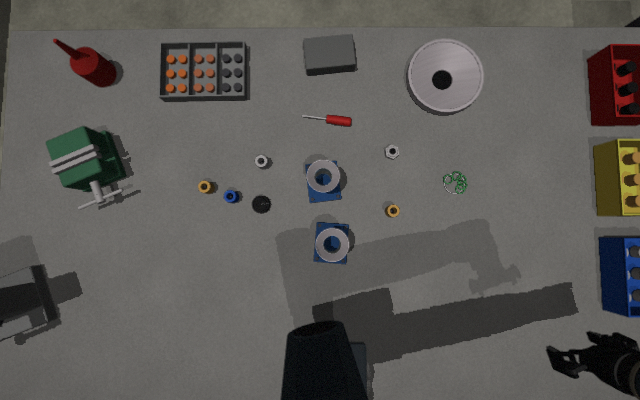

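View pics/wrist0.png

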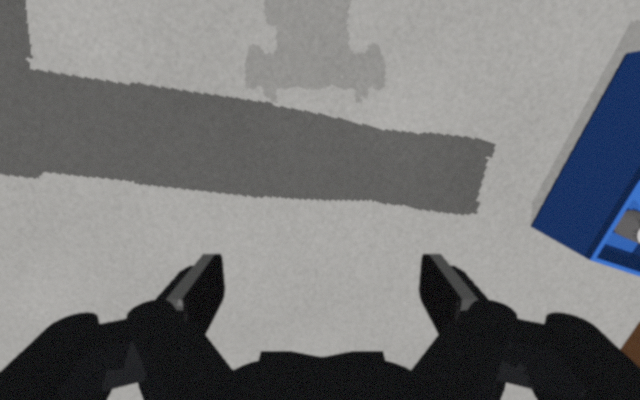

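The scene image shows the brass collars at (237,199) and (461,219), a blue decoy at (428,211), steel at (399,244), the near magazine at (308,160) and the far one at (319,215). In the top image the brass collars are at (392,211) and (204,187), and the far magazine's rim is at (323,177). I'll measure these next.

```bash
cat > h.py <<'E'
import cv2,numpy as np,pickle
def cam(d):
    R=cv2.Rodrigues(np.array(d["rvec"]))[0];return R,np.array(d["tvec"])
def ray(d,uv):
    K=d["intrinsics"];dist=np.array([d["k1"],0,0,0,0.])
    n=cv2.undistortPoints(np.array(uv,float).reshape(-1,1,2),K,dist)[:,0]
    v=np.c_[n,np.ones(len(n))]
    if "mount" in d:
        M=d["T"]@d["mount"]; return M[:3,3],v@M[:3,:3].T
    R,t=cam(d);return -R.T@t,v@R
def onplane(d,uv,z):
    o,v=ray(d,uv);return o+v*((z-o[2])/v[:,2])[:,None]
def proj(d,P):
    if "mount" in d:
        M=np.linalg.inv(d["T"]@d["mount"]);R,t=M[:3,:3],M[:3,3]
    else: R,t=cam(d)
    return cv2.projectPoints(np.array(P,float).reshape(-1,1,3),cv2.Rodrigues(R)[0],t,d["intrinsics"],np.array([d["k1"],0,0,0,0.]))[0][:,0]
def tri(rs):
    A=0;b=0
    for o,v in rs:
        v=v/np.linalg.norm(v);P=np.eye(3)-np.outer(v,v);A=A+P;b=b+P@o
    return np.linalg.solve(A,b)
def blobs(m,lo=30):
    n,l,s,c=cv2.connectedComponentsWithStats(m.astype(np.uint8))
    return [(c[i].round(1),s[i]) for i in range(1,n) if s[i][4]>=lo]
def pose(s):
    r,p,y=s["orientation"];from scipy.spatial.transform import Rotation as Ro
    T=np.eye(4);T[:3,:3]=Ro.from_euler('xyz',[r,p,y]).as_matrix();T[:3,3]=s["tool_pos"];return T
E
python3 - <<'E'
from h import *
for n in("top","scene"):
    d=pickle.load(open(n+"0.pkl","rb"));im=d["pixels"];hsv=cv2.cvtColor(im,cv2.COLOR_BGR2HSV)
    m=(hsv[...,0]>12)&(hsv[...,0]<32)&(hsv[...,1]>110)&(hsv[...,2]>70)
    for c,s in blobs(m):
        print(n,c,s,onplane(d,c,.0225)[0].round(4),onplane(d,c,.045)[0].round(4))
d=pickle.load(open("top0.pkl","rb"));
cr=d["pixels"][120:280,180:420];cv2.imwrite("pics/topz.png",cv2.resize(cr,None,fx=3.3,fy=3.3,interpolation=cv2.INTER_CUBIC))
d=pickle.load(open("scene0.pkl","rb"));
cr=d["pixels"][120:260,220:480];cv2.imwrite("pics/scz.png",cv2.resize(cr,None,fx=3,fy=3,interpolation=cv2.INTER_CUBIC))
E
```

```text
top [629.2 177.6] [ 617  139   23   77 1143] [ 0.5443 -0.8357  0.0225] [ 0.5413 -0.8167  0.045 ]
top [204.  186.2] [198 181  13  12  93] [0.5261 0.3506 0.0225] [0.5236 0.3433 0.045 ]
top [392.7 210.4] [387 204  13  13  88] [ 0.4562 -0.1719  0.0225] [ 0.4552 -0.1676  0.045 ]
top [604.6 212.5] [598 208  18   8  49] [ 0.4472 -0.7597  0.0225] [ 0.4464 -0.7423  0.045 ]
scene [503.5  35.7] [480  31  53  12 312] [-0.5193  0.8427  0.0225] [-0.4637  0.8132  0.045 ]
scene [538.2  53.7] [525  45  27  19 224] [-0.3546  0.9272  0.0225] [-0.3046  0.8947  0.045 ]
scene [235.5 193.2] [229 188  14  11 112] [ 0.4349 -0.1774  0.0225] [ 0.4574 -0.1715  0.045 ]
scene [  2.4 201.8] [  0 191   9  23 103] [ 0.4582 -0.7523  0.0225] [ 0.4799 -0.7265  0.045 ]
scene [462.4 213.4] [455 208  16  12 121] [0.5046 0.3521 0.0225] [0.5248 0.3396 0.045 ]
```

View pics/topz.png

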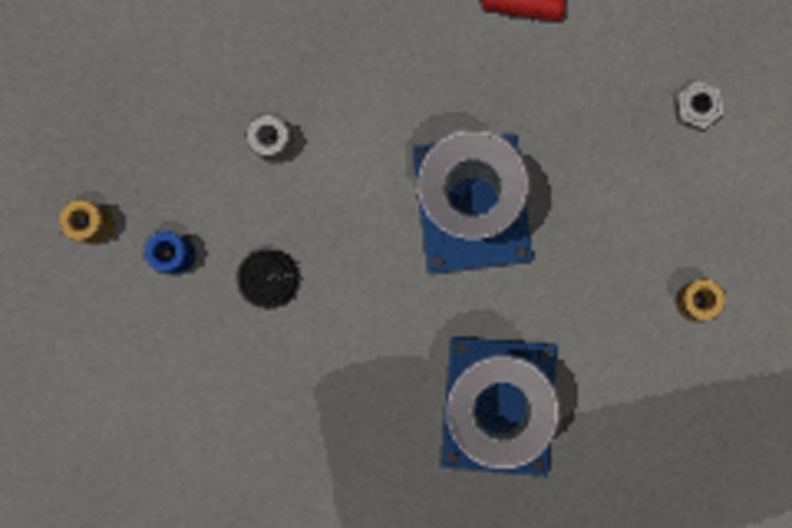

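View pics/scz.png

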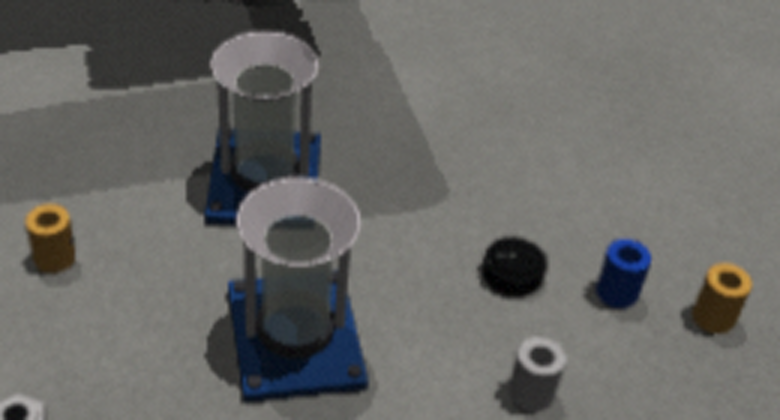

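```bash
python3 - <<'E'
from h import *
ell={}
for n,roi in(("top",(155,200,300,350)),("scene",(178,212,295,345))):
    d=pickle.load(open(n+"0.pkl","rb"));im=d["pixels"].astype(int)
    b,g,r=im[...,0],im[...,1],im[...,2]
    m=np.zeros(b.shape,np.uint8);y0,y1,x0,x1=roi
    # rim is slightly pinkish: r>g ; bench?
    print(n,im[roi[0]+2,x0+2],im[(178 if n=='top' else 193),(308 if n=='top' else 303)])
    m[y0:y1,x0:x1]=((r-g>4)&(g>60))[y0:y1,x0:x1]
    cs,_=cv2.findContours(m,cv2.RETR_EXTERNAL,cv2.CHAIN_APPROX_NONE);c=max(cs,key=cv2.contourArea)
    e=cv2.fitEllipse(cv2.convexHull(c));print(e,cv2.boundingRect(c))
    print("rim c at .126:",onplane(d,e[0],.126)[0].round(4));ell[n]=ray(d,[e[0]])
    o=cv2.resize(im[y0:y1,x0:x1].astype(np.uint8),None,fx=8,fy=8);mm=cv2.resize(m[y0:y1,x0:x1]*255,None,fx=8,fy=8,interpolation=0)
    cv2.imwrite(f"pics/mask_{n}.png",np.hstack([o,cv2.cvtColor(mm,8)]))
print("tri",tri([(o,v[0]) for o,v in ell.values()]).round(4))
for nm,pt,ps in(("A",(392.9,210.6),(235.5,193.2)),("B",(204.3,186.3),(462.4,213.4))):
    a=pickle.load(open("top0.pkl","rb"));s=pickle.load(open("scene0.pkl","rb"))
    r1=ray(a,[pt]);r2=ray(s,[ps]);print(nm,tri([(r1[0],r1[1][0]),(r2[0],r2[1][0])]).round(4))
a=pickle.load(open("top0.pkl","rb"));print("blue",onplane(a,[231.0,196.2],.045).round(3),"steel",onplane(a,[261.3,161],.045).round(3))
E
```

```text
top [106 110 112] [106 106 111]
((322.7349548339844, 175.09568786621094), (31.77410316467285, 32.997257232666016), 107.29781341552734) (306, 159, 34, 33)
rim c at .126: [0.5405 0.0205 0.126 ]
scene [24 14  8] [141 137 143]
((319.1194152832031, 193.2661895751953), (28.952760696411133, 41.00436019897461), 92.46639251708984) (299, 179, 41, 28)
rim c at .126: [0.5402 0.0172 0.126 ]
tri [0.5404 0.0188 0.1261]
A [ 0.4549 -0.1704  0.0423]
B [0.5232 0.3418 0.0433]
blue [[0.496 0.269 0.045]] steel [[0.592 0.188 0.045]]
```

View pics/mask_top.png

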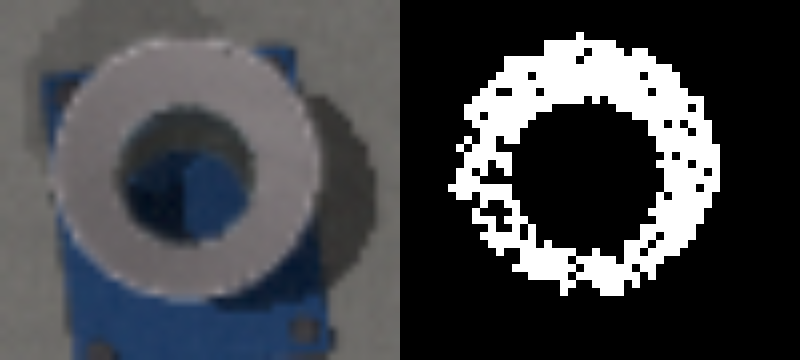

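The top image puts the far magazine's rim centre at about (323,175.5) px, so the axis is near (0.540, 0.019) m. The collars are near (0.455,-0.170) and (0.523,0.342). I'll move over A and turn the jaws to the heading that clears the blue part at B.

Call:
{"fn": "drive_tool", "kwargs": {
  "moves": [
    {"translation":[-0.378,0,-0.219],"twist":-51.3,"fingers":0},
    {"translation":[-0.378,0,-0.219],"twist":-51.3,"fingers":0},
    {"translation":[-0.378,0,-0.219],"twist":-51.3,"fingers":0},
    {"translation":[-0.378,0,-0.219],"twist":-51.3,"fingers":0},
    {"translation":[-0.378,0,-0.219],"twist":-51.3,"fingers":0},
    {"translation":[-0.378,0,-0.219],"twist":-51.3,"fingers":0},
    {"translation":[-0.378,0,-0.219],"twist":-51.3,"fingers":0},
    {"translation":[-0.378,0,-0.219],"twist":-51.3,"fingers":0},
    {"translation":[-0.378,0,-0.219],"twist":-51.3,"fingers":0},
    {"translation":[-0.378,0,-0.219],"twist":-51.3,"fingers":0}
  ],
  "force": 50
}}

```text
time: 1.4
tool_pos: [0.4546, -0.1719, 0.2312]
orientation: [-1.571, -0.0, -1.927]
contact_force: [-0.3, -0.3, 0.8]
finger_gap: 0.0854
```

```bash
cat > look.py <<'E'
import sys
from rig import *
from h import *
n=sys.argv[1]; s=state(); d=get_image("wrist"); d["T"]=pose(s)
pickle.dump(d,open(n+".pkl","wb")); cv2.imwrite(f"pics/{n}.png",d["pixels"])
print(s["time"],s["tool_pos"].round(4),s["orientation"].round(4),s["joint_pos"].round(2),s["finger_gap"])
hsv=cv2.cvtColor(d["pixels"],cv2.COLOR_BGR2HSV)
m=(hsv[...,0]>12)&(hsv[...,0]<32)&(hsv[...,1]>110)&(hsv[...,2]>60)
for c,b in blobs(m,100): print(c,b,onplane(d,c,.045)[0].round(4))
E
python3 look.py w1
```

```text
1.4 [ 0.4546 -0.1719  0.2312] [-1.5713e+00 -3.0000e-04 -1.9267e+00] [-0.5  -0.05 -0.    1.62 -0.    1.43] 0.08540126803091962
[323.  173.3] [308 155  31  36 764] [ 0.4594 -0.1678  0.045 ]
```

View pics/w1.png

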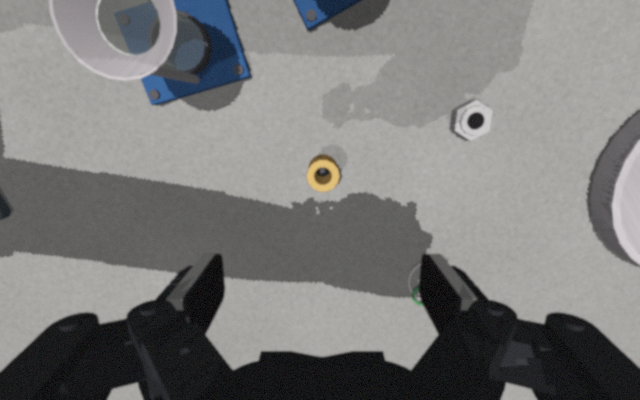

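The wrist image shows collar A's top face at about (323,175), between the jaws. The O-rings at (418,290) and the nut at (473,120) are clear of the fingers.

```bash
python3 - <<'E'
from h import *
d=pickle.load(open("w1.pkl","rb"));hsv=cv2.cvtColor(d["pixels"],cv2.COLOR_BGR2HSV)
m=((hsv[...,0]>12)&(hsv[...,0]<32)&(hsv[...,1]>110)&(hsv[...,2]>60)).astype(np.uint8)
print(onplane(d,[[323,174],[323,175],[323,176]],.045).round(4))
c=max(cv2.findContours(m,0,1)[0],key=cv2.contourArea)[:,0]
low=c[c[:,1]>172]; 
# near arc belongs to top rim: cast on z=.045, circle fit with r=17mm
P=onplane(d,low,.045)[:,:2]
from scipy.optimize import least_squares
r=least_squares(lambda q:np.hypot(*(P-q).T)-.017,P.mean(0));print(r.x.round(4),np.abs(r.fun).max())
T=d["T"];
for q in (r.x,):
    dl=T[:3,:3].T@(np.r_[q,0.015]-T[:3,3]);print("tool delta",dl.round(4))
cr=d["pixels"][140:210,285:360];cv2.imwrite("pics/w1z.png",cv2.resize(cr,None,fx=8,fy=8,interpolation=0))
E
```

```text
[[ 0.4591 -0.1685  0.045 ]
 [ 0.4588 -0.1695  0.045 ]
 [ 0.4584 -0.1705  0.045 ]]
[ 0.4595 -0.1675] 0.0017426075878298752
tool delta [-0.0059  0.2162  0.0032]
```

View pics/w1z.png

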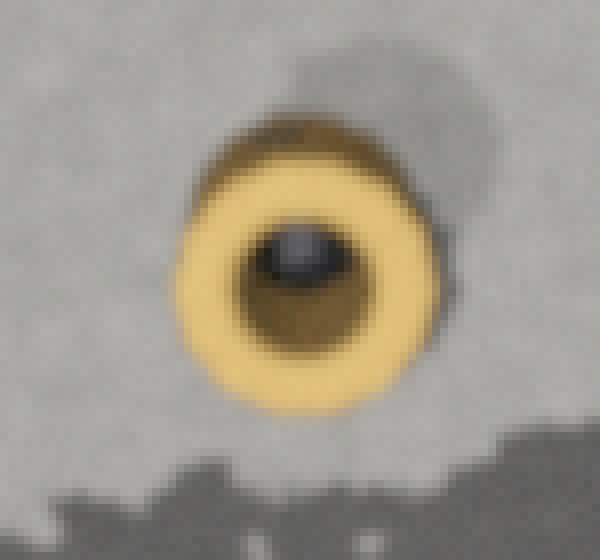

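Call:
{"fn": "drive_tool", "kwargs": {
  "moves": [
    {"translation":[-0.003,0.06,0.003],"twist":0,"fingers":0},
    {"translation":[-0.003,0.12,0.003],"twist":0,"fingers":0},
    {"translation":[-0.003,0.17,0.003],"twist":0,"fingers":0},
    {"translation":[-0.003,0.205,0.003],"twist":0,"fingers":0},
    {"translation":[-0.003,0.216,0.003],"twist":0,"fingers":0},
    {"translation":[-0.003,0.216,0.003],"twist":0,"fingers":0.3},
    {"translation":[-0.003,0.216,0.003],"twist":0,"fingers":1},
    {"translation":[-0.003,0.216,0.003],"twist":0,"fingers":1},
    {"translation":[-0.003,0.216,0.003],"twist":0,"fingers":1},
    {"translation":[-0.003,0.216,0.003],"twist":0,"fingers":1}
  ],
  "force": 50
}}

```text
time: 2.7
tool_pos: [0.4605, -0.1698, 0.0176]
orientation: [-1.568, -0.001, -1.924]
contact_force: [-2.2, 0.0, 6.7]
finger_gap: 0.0329
```

```bash
python3 look.py w2
```

```text
2.7 [ 0.4605 -0.1698  0.0176] [-1.5675e+00 -1.0000e-03 -1.9244e+00] [-0.49  0.02 -0.36  1.19 -0.    1.43] 0.03289528076821258
[321.5 276.9] [ 280  220   84  109 6939] [ 0.464  -0.1647  0.045 ]
```

View pics/w2.png

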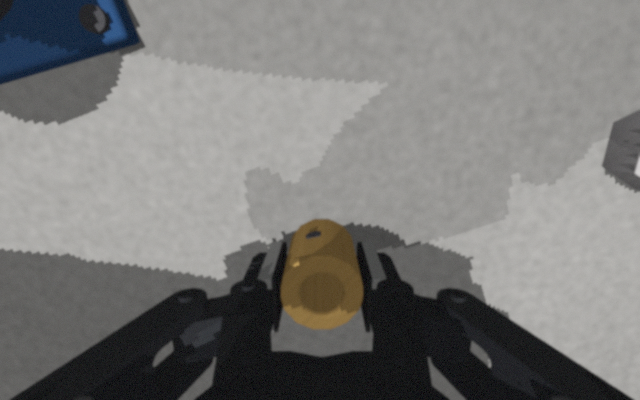

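Collar A is gripped with a gap of 33 mm, its top face at about (322,292) px. I'll lift and look again.

Call:
{"fn": "drive_tool", "kwargs": {
  "moves": [
    {"translation":[0,-0.02,0],"twist":0,"fingers":1},
    {"translation":[0,-0.07,0],"twist":0,"fingers":1},
    {"translation":[0,-0.13,0],"twist":0,"fingers":1},
    {"translation":[0,-0.18,0],"twist":0,"fingers":1},
    {"translation":[0,-0.19,0],"twist":0,"fingers":1},
    {"translation":[0,-0.19,0],"twist":0,"fingers":1}
  ]
}}

```text
time: 3.5
tool_pos: [0.4595, -0.169, 0.2053]
orientation: [-1.57, -0.0, -1.924]
contact_force: [0.7, 0.8, -3.8]
finger_gap: 0.0324
```

```bash
python3 look.py w3; python3 - <<'E'
from rig import *
from h import *
d=pickle.load(open("w3.pkl","rb"));
cr=d["pixels"][190:350,240:400];cv2.imwrite("pics/w3z.png",cv2.resize(cr,None,fx=3.7,fy=3.7,interpolation=cv2.INTER_CUBIC))
d=get_image("scene");cv2.imwrite("pics/s3.png",cv2.resize(d["pixels"][40:280,180:500],None,fx=2.4,fy=2.4))
E
```

```text
3.5 [ 0.4595 -0.169   0.2053] [-1.57   -0.     -1.9243] [-0.49 -0.05 -0.05  1.57  0.    1.43] 0.0324266311211301
[321.5 276.3] [ 280  220   84  108 6886] [ 0.4278 -0.2604  0.045 ]
```

View pics/w3z.png

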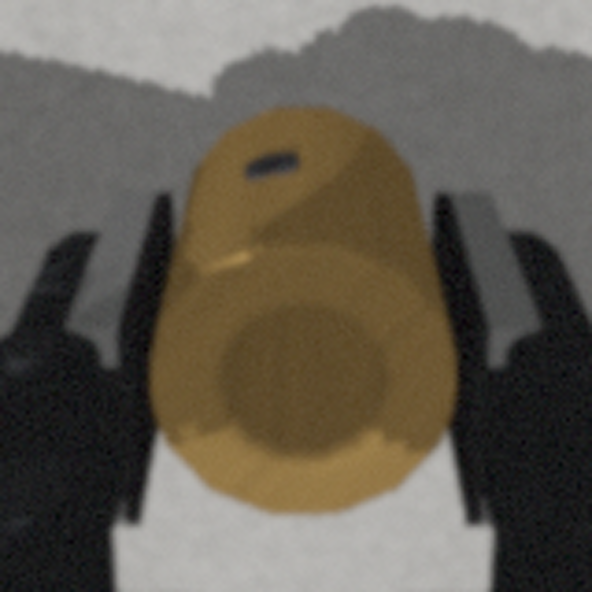

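View pics/s3.png

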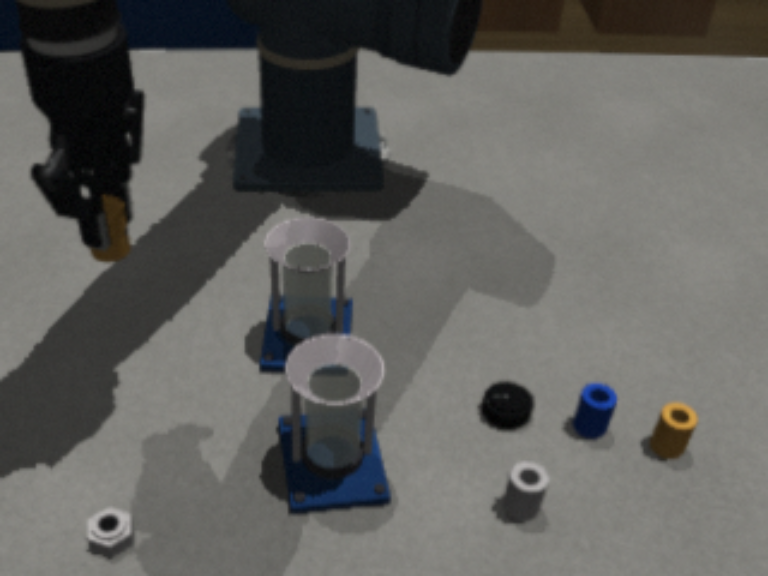

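The scene view shows the collar held upright and extending about 20 mm beyond the fingertips. I'll go part-way so the wrist camera sees the far magazine's rim.

Call:
{"fn": "drive_tool", "kwargs": {
  "moves": [
    {"translation":[-0.05,-0.015,0.003],"twist":0,"fingers":1},
    {"translation":[-0.09,-0.015,0.006],"twist":0,"fingers":1},
    {"translation":[-0.12,-0.015,0.009],"twist":0,"fingers":1},
    {"translation":[-0.125,-0.015,0.009],"twist":0,"fingers":1},
    {"translation":[-0.125,-0.015,0.009],"twist":0,"fingers":1},
    {"translation":[-0.125,-0.015,0.009],"twist":0,"fingers":1}
  ]
}}

```text
time: 4.35
tool_pos: [0.5102, -0.0556, 0.2194]
orientation: [-1.573, -0.001, -1.926]
contact_force: [-0.0, 0.1, -2.4]
finger_gap: 0.0324
```

```bash
python3 look.py w4
```

```text
4.35 [ 0.5102 -0.0556  0.2194] [-1.5725e+00 -7.0000e-04 -1.9256e+00] [-0.24  0.02  0.04  1.6  -0.    1.69] 0.03238627220184007
[321.5 276.4] [ 280  220   84  108 6876] [ 0.4751 -0.1543  0.045 ]
```

View pics/w4.png

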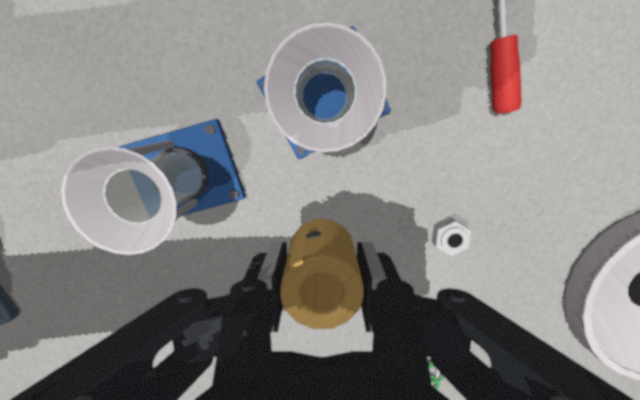

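The rim of the far magazine appears at about (325.5,87.5) px in the wrist image.

```bash
python3 - <<'E'
from h import *
d=pickle.load(open("w4.pkl","rb"));im=d["pixels"].astype(int);hsv=cv2.cvtColor(d["pixels"],cv2.COLOR_BGR2HSV)
b,g,r=[im[...,i] for i in range(3)]
m=np.zeros(g.shape,np.uint8);m[10:165,250:400]=((r-g>3)&(b-g>0)&(g>100))[10:165,250:400]
m=cv2.morphologyEx(m,cv2.MORPH_OPEN,np.ones((3,3)))
c=max(cv2.findContours(m,0,1)[0],key=cv2.contourArea);e=cv2.fitEllipse(cv2.convexHull(c));print(e,cv2.boundingRect(c))
T=d["T"]
for uv in(e[0],(325.5,87.5)):
    q=onplane(d,uv,.126)[0];print(q.round(4))
    dl=T[:3,:3].T@(q-T[:3,3]);print("tool delta",dl.round(4))
q=np.array([.5395,.0187,.126]);print(T[:3,:3].T@(q-T[:3,3]))
print(proj(d,[q]))
E
```

```text
((325.1099548339844, 87.02398681640625), (121.78944396972656, 129.42364501953125), 177.33326721191406) (264, 23, 122, 129)
[0.5428 0.021  0.126 ]
tool delta [-0.0832  0.0933  0.0041]
[0.5429 0.0206 0.126 ]
tool delta [-0.0829  0.0933  0.0043]
[-0.07988478  0.09332537  0.00181048]
[[321.79756448  92.16936632]]
```

Call:
{"fn": "drive_tool", "kwargs": {
  "moves": [
    {"translation":[-0.045,0,0.002],"twist":0,"fingers":1},
    {"translation":[-0.08,0,0.003],"twist":0,"fingers":1},
    {"translation":[-0.084,0,0.003],"twist":0,"fingers":1},
    {"translation":[-0.084,0.02,0.003],"twist":0,"fingers":1},
    {"translation":[-0.084,0.055,0.003],"twist":0,"fingers":1},
    {"translation":[-0.084,0.075,0.003],"twist":0,"fingers":1},
    {"translation":[-0.084,0.082,0.003],"twist":0,"fingers":1},
    {"translation":[-0.084,0.082,0.003],"twist":0,"fingers":1}
  ]
}}

```text
time: 5.4
tool_pos: [0.5426, 0.0222, 0.1383]
orientation: [-1.571, -0.0, -1.926]
contact_force: [0.7, 0.4, -1.4]
finger_gap: 0.0326
```

```bash
python3 look.py w5;  python3 - <<'E'
from rig import *
from h import *
print(state()["contact_force"])
o=[]
for n,(y,x) in(("scene",(90,230)),("top",(100,240))):
    d=get_image(n);o.append(cv2.resize(d["pixels"][y:y+160,x:x+160],None,fx=2.5,fy=2.5))
cv2.imwrite("pics/s5.png",np.hstack(o))
E
```

```text
5.4 [0.5426 0.0222 0.1383] [-1.5712e+00 -4.0000e-04 -1.9255e+00] [-0.08  0.09 -0.04  1.44 -0.    1.84] 0.03259637769025974
[321.6 276.5] [ 280  219   84  110 6920] [ 0.5233 -0.0349  0.045 ]
[-0.74946314 -0.34270019 -2.43139841]
```

View pics/w5.png

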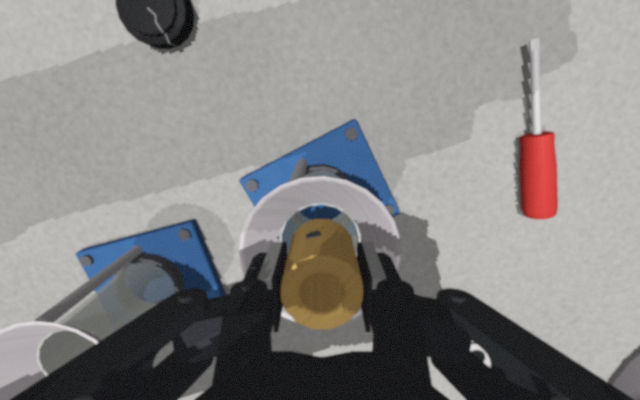

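View pics/s5.png

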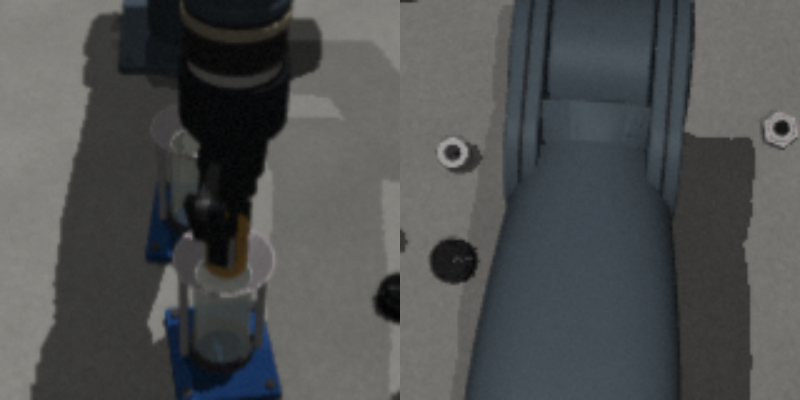

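The collar's lower end sits centred in the flare in both views. Lowering 5 mm more and releasing.

Call:
{"fn": "drive_tool", "kwargs": {
  "moves": [
    {"translation":[0,0.005,0],"twist":0,"fingers":1},
    {"translation":[0,0.005,0],"twist":0,"fingers":1},
    {"translation":[0,0.005,0],"twist":0,"fingers":0},
    {"translation":[0,0.005,0],"twist":0,"fingers":0},
    {"translation":[0,0.005,0],"twist":0,"fingers":0},
    {"translation":[0,0.005,0],"twist":0,"fingers":0},
    {"translation":[0,-0.03,0],"twist":0,"fingers":0},
    {"translation":[0,-0.08,0],"twist":0,"fingers":0},
    {"translation":[0,-0.09,0],"twist":0,"fingers":0}
  ]
}}

```text
time: 6.68
tool_pos: [0.5449, 0.0228, 0.233]
orientation: [-1.563, 0.002, -1.924]
contact_force: [0.7, -0.3, 0.6]
finger_gap: 0.0853
```

```bash
python3 look.py w6;  python3 - <<'E'
from rig import *
from h import *
o=[]
for n,(y,x) in(("scene",(90,230)),):
    d=get_image(n);o.append(cv2.resize(d["pixels"][y:y+160,x:x+160],None,fx=2.5,fy=2.5))
o.append(cv2.resize(cv2.imread("pics/w6.png"),(640,400)))
cv2.imwrite("pics/s6.png",cv2.resize(np.hstack(o),(800,308)))
E
```

```text
6.675 [0.5449 0.0228 0.233 ] [-1.5633  0.0021 -1.9244] [-0.08  0.09  0.15  1.62  0.    1.84] 0.08530018658677428
[317.5 187.7] [302 177  32  22 504] [0.5406 0.0142 0.045 ]
```

View pics/s6.png

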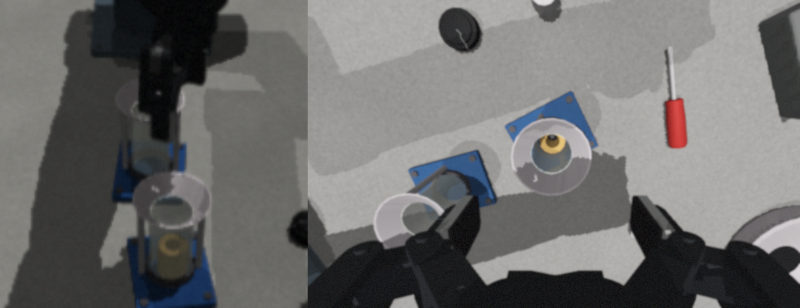

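The first collar sits upright on the floor of the far tube, seen in both views. Next I go over collar B.

Call:
{"fn": "drive_tool", "kwargs": {
  "moves": [
    {"translation":[-0.293,0,-0.128],"twist":0,"fingers":0},
    {"translation":[-0.293,0,-0.128],"twist":0,"fingers":0},
    {"translation":[-0.293,0,-0.128],"twist":0,"fingers":0},
    {"translation":[-0.293,0,-0.128],"twist":0,"fingers":0},
    {"translation":[-0.293,0,-0.128],"twist":0,"fingers":0},
    {"translation":[-0.293,0,-0.128],"twist":0,"fingers":0},
    {"translation":[-0.293,0,-0.128],"twist":0,"fingers":0},
    {"translation":[-0.293,0,-0.128],"twist":0,"fingers":0},
    {"translation":[-0.293,0,-0.128],"twist":0,"fingers":0}
  ]
}}

```text
time: 7.9
tool_pos: [0.5247, 0.3405, 0.2285]
orientation: [-1.571, -0.0, -1.927]
contact_force: [-0.3, -0.4, 1.4]
finger_gap: 0.0855
```

```bash
python3 look.py w7
```

```text
7.9 [0.5247 0.3405 0.2285] [-1.5706e+00 -1.0000e-04 -1.9268e+00] [ 0.47  0.32  0.4   1.65 -0.    2.4 ] 0.08553452006272011
[320.2 174.3] [304 156  33  36 808] [0.5268 0.3451 0.045 ]
```

View pics/w7.png

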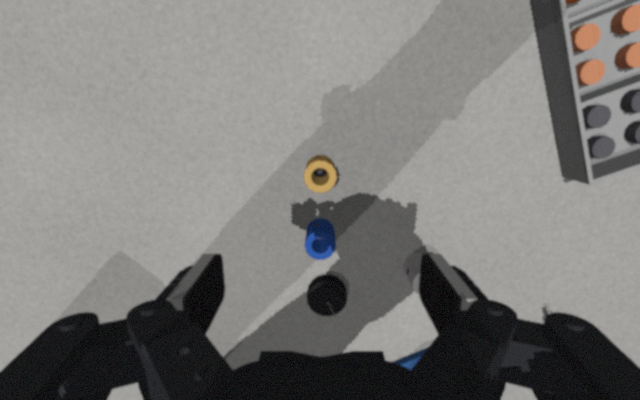

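Collar B's top face is at about (320,175). The blue part at (320,240) lies in the clear direction, between the finger planes. Descending and gripping.

Call:
{"fn": "drive_tool", "kwargs": {
  "moves": [
    {"translation":[-0.001,0.06,0.001],"twist":0,"fingers":0},
    {"translation":[-0.001,0.12,0.001],"twist":0,"fingers":0},
    {"translation":[-0.001,0.17,0.001],"twist":0,"fingers":0},
    {"translation":[-0.001,0.2,0.001],"twist":0,"fingers":0},
    {"translation":[-0.001,0.213,0.001],"twist":0,"fingers":0},
    {"translation":[-0.001,0.213,0.001],"twist":0,"fingers":0.3},
    {"translation":[-0.001,0.213,0.001],"twist":0,"fingers":1},
    {"translation":[-0.001,0.213,0.001],"twist":0,"fingers":1},
    {"translation":[-0.001,0.213,0.001],"twist":0,"fingers":1},
    {"translation":[-0.001,0.213,0.001],"twist":0,"fingers":1}
  ],
  "force": 50
}}

```text
time: 9.2
tool_pos: [0.5269, 0.3438, 0.018]
orientation: [-1.568, 0.003, -1.924]
contact_force: [-0.7, 0.5, 6.5]
finger_gap: 0.0324
```

Call:
{"fn": "drive_tool", "kwargs": {
  "moves": [
    {"translation":[0,-0.02,0],"twist":0,"fingers":1},
    {"translation":[0,-0.07,0],"twist":0,"fingers":1},
    {"translation":[0,-0.13,0],"twist":0,"fingers":1},
    {"translation":[0,-0.18,0],"twist":0,"fingers":1},
    {"translation":[0,-0.2,0],"twist":0,"fingers":1},
    {"translation":[0,-0.205,0],"twist":0,"fingers":1},
    {"translation":[0,-0.205,0],"twist":0,"fingers":1}
  ]
}}

```text
time: 10.07
tool_pos: [0.5252, 0.3425, 0.2195]
orientation: [-1.572, -0.001, -1.924]
contact_force: [-0.2, 0.3, -3.8]
finger_gap: 0.0328
```

```bash
python3 look.py w8
```

```text
10.075 [0.5252 0.3425 0.2195] [-1.5716e+00 -1.1000e-03 -1.9245e+00] [ 0.47  0.32  0.39  1.64 -0.    2.4 ] 0.032845930841804885
[321.7 275.8] [ 280  219   83  109 6874] [0.4908 0.2441 0.045 ]
```

View pics/w8.png

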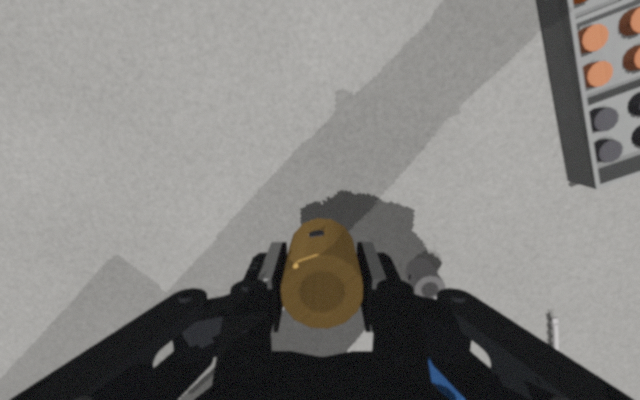

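The hold looks the same as the first one. I'll bring it over the magazine at height.

Call:
{"fn": "drive_tool", "kwargs": {
  "moves": [
    {"translation":[0.05,0,0.022],"twist":0,"fingers":1},
    {"translation":[0.1,0,0.043],"twist":0,"fingers":1},
    {"translation":[0.15,0,0.065],"twist":0,"fingers":1},
    {"translation":[0.2,0,0.086],"twist":0,"fingers":1},
    {"translation":[0.245,0,0.106],"twist":0,"fingers":1},
    {"translation":[0.28,0,0.121],"twist":0,"fingers":1},
    {"translation":[0.294,0,0.127],"twist":0,"fingers":1},
    {"translation":[0.294,0,0.127],"twist":0,"fingers":1},
    {"translation":[0.294,0,0.127],"twist":0,"fingers":1}
  ]
}}

```text
time: 11.25
tool_pos: [0.5425, 0.0242, 0.2197]
orientation: [-1.572, 0.001, -1.923]
contact_force: [0.9, 0.5, -3.2]
finger_gap: 0.0326
```

```bash
python3 look.py w9
```

```text
11.25 [0.5425 0.0242 0.2197] [-1.5724e+00  6.0000e-04 -1.9232e+00] [-0.08  0.09  0.12  1.6   0.    1.84] 0.032632646577817434
[321.9 191. ] [306 180  34  23 531] [0.5407 0.0142 0.045 ]
[321.5 275.9] [ 280  220   84  107 6857] [ 0.5079 -0.0739  0.045 ]
```

View pics/w9.png

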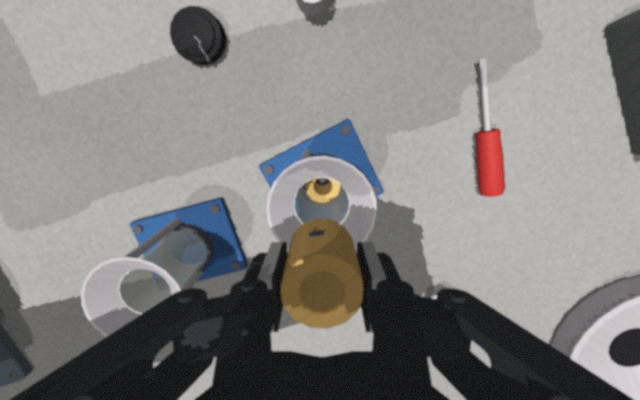

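Collar B is centred over the rim and the first collar is visible in the tube at (322,190). Descending and releasing.

Call:
{"fn": "drive_tool", "kwargs": {
  "moves": [
    {"translation":[0.001,0.03,0],"twist":0,"fingers":1},
    {"translation":[0.001,0.06,0],"twist":0,"fingers":1},
    {"translation":[0.001,0.08,0],"twist":0,"fingers":1},
    {"translation":[0.001,0.086,0],"twist":0,"fingers":1},
    {"translation":[0.001,0.086,0],"twist":0,"fingers":1},
    {"translation":[0.001,0.086,0],"twist":0,"fingers":1}
  ]
}}

```text
time: 12.05
tool_pos: [0.5434, 0.0223, 0.1358]
orientation: [-1.568, 0.001, -1.924]
contact_force: [-0.3, 0.1, -2.2]
finger_gap: 0.0331
```

Call:
{"fn": "drive_tool", "kwargs": {
  "moves": [
    {"translation":[0,0,0],"twist":0,"fingers":0},
    {"translation":[0,0,0],"twist":0,"fingers":0},
    {"translation":[0,0,0],"twist":0,"fingers":0},
    {"translation":[0,0,0],"twist":0,"fingers":0},
    {"translation":[0,-0.03,0],"twist":0,"fingers":0},
    {"translation":[0,-0.08,0],"twist":0,"fingers":0},
    {"translation":[0,-0.1,0],"twist":0,"fingers":0},
    {"translation":[0,-0.1,0],"twist":0,"fingers":0},
    {"translation":[0,-0.1,0],"twist":0,"fingers":0}
  ]
}}

```text
time: 13.18
tool_pos: [0.542, 0.022, 0.2329]
orientation: [-1.573, -0.0, -1.924]
contact_force: [-0.5, 1.0, -1.0]
finger_gap: 0.0855
```

```bash
python3 look.py w10;  python3 - <<'E'
from rig import *
from h import *
print(state()["contact_force"])
o=[]
d=get_image("scene");o.append(cv2.resize(d["pixels"][150:260,260:420],None,fx=2.5,fy=2.5*400/275))
w=pickle.load(open("w10.pkl","rb"))["pixels"];o.append(cv2.resize(w[120:280,240:400],(400,400)))
cv2.imwrite("pics/s10.png",np.hstack(o)); cv2.imwrite("pics/s10full.png",d["pixels"])
E
```

```text
13.175 [0.542  0.022  0.2329] [-1.5727e+00 -5.0000e-04 -1.9245e+00] [-0.08  0.1   0.15  1.63  0.    1.84] 0.08551932209663471
[323.1 191.7] [ 305  173   38   38 1066] [0.5398 0.0076 0.045 ]
[ 0.23478361  0.46042682 -0.54562991]
```

View pics/s10.png

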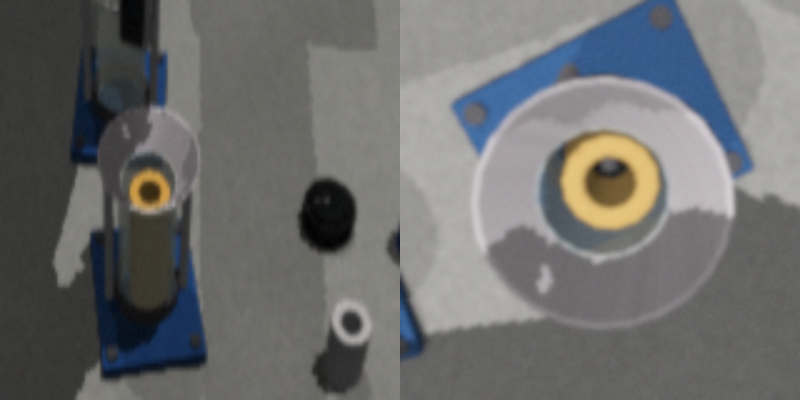

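View pics/s10full.png

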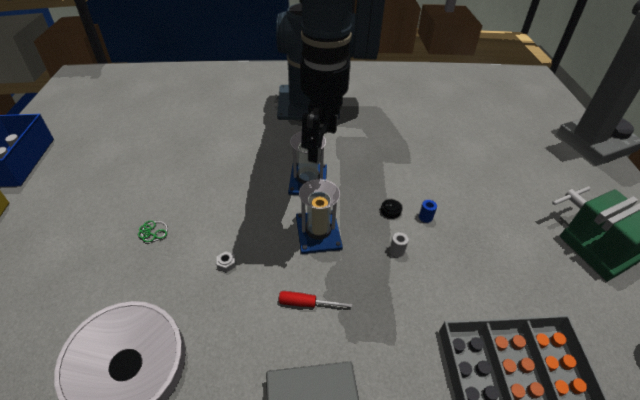

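```bash
python3 - <<'E'
from h import *
w=pickle.load(open("w10.pkl","rb"));s=pickle.load(open("scene0.pkl","rb"))
a=ray(w,[(323.5,191.5)]);b=ray(s,[(319.5,201.8)])
print(tri([(a[0],a[1][0]),(b[0],b[1][0])]).round(4),onplane(w,[(323.5,191.5)],.102),onplane(s,[(319.5,201.8)],.102))
from rig import *
print(state()["time"]);close_job()
E
```

```text
[0.5447 0.0201 0.1048] [[0.54506291 0.02126726 0.102     ]] [[0.54095942 0.01845699 0.102     ]]
13.275
the job is handed in; nothing more can be done
```

Both brass collars are in the far magazine's tube, one on top of the other, and I handed the job in at 13.3 s of the 54 s allowed. `close_job` gave no verdict.

- **First collar:** I released it upright, with its lower end already in the flare. The scene and wrist views both showed it standing on the tube floor.
- **Second collar:** I gripped it with the jaws turned so they cleared the blue look-alike, and released it the same way.
- **Last check:** From two views, the top of the stack is at about (0.545, 0.020, 0.105) m. A fully seated stack tops out at 0.102 m, and the tube axis is at about (0.540–0.543, 0.019–0.021). That is within the calibration error, and both collars look upright.
- **Disagreement:** The wrist camera and the fixed cameras differed by 3–4 mm in x throughout. That is slightly more than the stated calibration error, but well inside the tolerance.
- **Steel collar:** I never touched the steel collar, and it appears at the same pixel position as at the start. The gripper was open and clear above the magazine when I handed in.

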